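# Spray the blade, index it three clicks and hold

### The job

Press the nozzle cap of the clamped cleaner bottle fully down to spray the blade on the dividing plate, and let the cap spring back up. Then grip the knob of the indexing head and turn it clockwise (seen from above), counting the clicks, to the third stop, without running past it, so that the blade stands at the pointer post; finish while still gripping the knob there and do not let go. Leave the loose things round about where they are.

Things in the scene. Friction and masses are not known exactly. Their poses are not given: they have to be found in the camera images.
- nozzle_top (a point): Centre of the flat top of the grey nozzle cap (32 mm across the cap, 26 mm across the flat top) on a white bottle that is clamped in a fixed square foot (90 mm). About 152 mm above the bench when up; a small spout sticks 12 mm out of the cap's side towards the indexing head. Its z axis points up, its y axis points opposite to the spout.
- nozzle (a joint): Travel of the nozzle cap straight down, in m: 0 up, 0.006 fully down. A spring pushes it up: about 2 N to start, 6 N fully down.
- knob_grip (a point): Centre of the black bar knob on top of the indexing head, 102 mm above the bench, on the vertical axis of rotation (z up). Upright bar: 14 mm thick (point's x axis), 44 mm long (its y axis; white line on top, on the half towards the blade), 85 to 119 mm above the bench, on a 46 mm round skirt (top at 86 mm). Below, a 124 mm steel plate turns with it, 36 mm above the bench.
- knob (a joint): Angle of knob and plate in rad: 0 parked (as it starts, by an end stop, blade towards the bottle), growing clockwise seen from above. Sprung stops (clicks) every 0.393 rad (22.5 deg): 0.393, 0.785, third 1.178, then two more. Between stops the resisting torque rises to about 0.16 N m, is zero half-way, then helps into the next stop. Left free it rests in a stop.
- blade_mark (a point): Middle of the upper edge of the heater blade (18 x 52 x 24 mm, tan block with a grey metal blade) clamped on the dividing plate, 60 mm above the bench, 40 mm from the knob's axis, along the knob bar's y axis; turns with the knob. At the third stop it lies on the line from the knob's axis to the pointer post.
- pointer_tip (a point): Tip of the pointed dark post, 65 mm high and 12 mm thick, fixed on the foot of the indexing head 77 mm from the knob's axis; it marks the third stop.
- loupe: Small black loupe, 37 mm across, 28 mm high, standing loose to the right of the indexing head; origin under its centre. Leave it alone.
- setting_block: Grey metal block 25 x 50 x 38 mm, standing loose in front of the indexing head; origin under its centre. Leave it alone.
- screw_cup: Small open white cup, 45 mm across, 18 mm high, standing loose behind the indexing head; origin under its centre. Leave it alone.

How it is judged (in metres and radians):
On the way, in this order (a step that is already met when the one before it is completed fails the run):
1. the nozzle cap is pressed fully down while the knob is still parked (value of joint nozzle above 0.0045 m and value of joint knob below 0.15 rad), for 0.05 s.
2. the nozzle cap has sprung back up, the knob still parked (value of joint nozzle below 0.0012 m and value of joint knob below 0.15 rad), for 0.1 s.
3. the knob is gripped at its third stop (value of joint knob between 1.078 and 1.278 rad and contact force between the fingers and knob above 2 N), for 0.2 s.
At the end, for the whole second after the job is handed in: The knob is held between the fingers (contact force over 2 N, grasp point within 35 mm of the knob's centre) at rest within 0.1 rad of the third stop (1.178 rad), and the nozzle cap is up (within 1.2 mm) (all of step 3 and distance between the grasp point and knob_grip below 0.035 m and velocity of joint knob between -0.1 and 0.1 rad/s and value of joint nozzle below 0.0012 m); the arm keeps its last pose, push and grip.
It fails at once if the knob runs over the crest towards the fourth stop (value of joint knob above 1.374 rad).
It fails at once if a bystander is moved by more than 20 mm or tipped over (distance of any of loupe, setting_block, screw_cup from where it was at the start of the episode above 0.02 m or angle between any of loupe, setting_block, screw_cup's own z axis and vertical above 0.6 rad).
It also fails if it takes over 42 s, if anything falls off the work surface, if the arm or the gripper's body presses on something with over 40 N, if the wrist force passes 120 N, or if a joint passes its speed limit or range.

### The arm

A 6-joint arm with a two-finger parallel gripper is mounted at the origin on a cart in front of the work surface, level with it; the furniture and walls round the work are solid. World frame = base frame: x ahead of the robot, y to its left, z up, the work surface at z = 0. Lengths are in mm, angles in rad, forces in N, time in s.
With the tool pointing down it reaches from about 300 to 775 mm from the base axis. Payload 14.6 kg.
Tool frame: the origin (TCP) lies on the mounting face of the last link; the fingertips stand 199 mm ahead of it and the grasp point (between the pads) lies 180 mm ahead of it; z points along the fingers, y is the line along which they close (so a half turn about z gives the same grasp; the last joint's range is limited). The gripper opens to 94 mm and grips with 3 to 60 N. Pads are 16 mm wide; open, the fingers measure 119 mm over their backs; the gripper's body (75 mm by 177 mm) begins 78 mm behind the grasp point.
Start: joints at [-1.249, 0.3, 1.521, -0, 1.321, -0.067], TCP at [208.486, -508.945, 404.646] pointing down, gripper open.
Joint ranges: [-3.03, 3.03], [-0.79, 2.21], [0.23, 2.52], [-1.04, 4.18], [0, 3.07], [-2.55, 2.55]. Speed limits (rad/s): [2.22, 2.22, 2.57, 3.14, 3.14, 3.14].

### API

Orientations are given as [roll, pitch, yaw] about the fixed x, y, z axes, in that order (R = Rz(yaw) Ry(pitch) Rx(roll)).
In Python, from cell import manip gives the robot as it stands. The module is installed in compiled form; this text tells all that it offers.
- The arm moves only by the shell command python3 -m creep 'ROWS' [FORCE]. ROWS is a JSON object of lists of equal length, an entry for each row: "slide": the shift along the world's x, y, z in cm, a list of three; "turn": the turn about the world's z in rad; "claw": the opening, from 0 (shut) to 1 (fully open). A call has 1 to 8 rows; each row shifts and turns the commanded pose from where the row before left it; what a row does not reach is not made up. A row lasts 1/8 s, in which the tool goes at most 62.5 mm and 10.7 degrees, less where a joint would pass 70% of its speed; a pose out of reach is approached as far as the arm can. A call with a gripper value outside its range is refused whole. The fingers move at their own pace and stop on an object; FORCE is the grip in N (left out, the last holds). Time passes only in rows, so rows that do not move let the fingers close. It gives the time, the measured TCP pose, the force, the opening and the grip force at its end, in the units of the state.
- manip.read_state(): the state, without advancing time (a new reading comes with each control period).
- manip.camera(name): name is "side" or "top"; returns (picture, depth): 384x512x3 uint8, red, green, blue; 384x512 float32, mm along the optical axis (not along the pixel's ray), 0 where there is no reading.
- manip.calibration(name): a dict with "intrinsics" (3x3 intrinsics, pixels), "pose" (4x4, takes a point from camera to world coordinates). Camera axes: x right, y up, looking along -z (the intrinsics and any distortion apply to the point x, -y, -z); pixel columns grow to the right and rows downward; lengths in mm; the calibration is good to about 2 mm. A picture is of the moment at which its call begins. calibration takes no time and is no camera call.
- manip.sign_off(): hands the job in; it is judged then, once.
Trained networks look in the newest picture that a camera, given by its name, has taken for a name from the list of things; names that differ only in an ending like _2 or _b are one class to them, and where a whole thing is asked for, a point or a joint stands for the part that bears it (a point fixed in the world has none). Each returns a list of dicts, best first, with "score" (0 to 1); they miss things now and then, are a little off and sometimes report something else, mostly with a low value. They report only what shows in the picture. A call takes as long as a camera call.
- manip.cut_out(query, camera): "mask" (384x512 bool, what is visible of it) and "position" ([column, row] in pixels, amid what is visible of it).
The state is a dict: "clock": time; "joints": joint angles; "qd": joint speeds; "effort": joint torques, N m; "eef_pos": TCP position; "eef_rot": TCP orientation; "wrist_force": force on the tool from outside, world axes, zero at the start; "moment": the same for the moment, N m; "finger_gap": finger opening in mm; "finger_force": force on a finger pad.
Only numpy, scipy, OpenCV 4.12 (cv2) and the standard library are available. Lean on these libraries where they do the work, as an engineer would, in place of code of your own. Each camera call takes 0.05 s, during which the arm holds its last target. There are 200 camera calls.

## Working session

There is one attempt and no reset: what is moved stays moved. The work goes in short steps, Python scripts to look and compute and a shell command to move; the robot and the scene stay as the last step left them, time stands still between calls to the robot, and variables do not carry over. Pictures are saved under pics/ and viewed, at most 10 in all, crops included, and the job is handed in when it is done.

```bash
mkdir -p pics
cat > h.py <<'E'
import numpy as np, cv2
from cell import manip
def world(cam,px,d):
    c=manip.calibration(cam);K=np.array(c["intrinsics"]);T=np.array(c["pose"])
    u,v=px; x=(u-K[0,2])/K[0,0]*d; y=(v-K[1,2])/K[1,1]*d
    return (T@[x,-y,-d,1])[:3]
def cloud(cam,depth,mask):
    v,u=np.nonzero(mask&(depth>0)); d=depth[v,u]
    c=manip.calibration(cam);K=np.array(c["intrinsics"]);T=np.array(c["pose"])
    P=np.c_[(u-K[0,2])/K[0,0]*d,-(v-K[1,2])/K[1,1]*d,-d,np.ones(len(d))]
    return (P@T.T)[:,:3]
E
python3 - <<'E'
from h import *
ims=[]
for c in ("top","side"):
    im,d=manip.camera(c); ims.append(im)
    cv2.imwrite(f"pics/{c}0.png",im[:,:,::-1]); np.save(f"{c}d.npy",d)
    print(c,[k for k in manip.calibration(c)],np.array(manip.calibration(c)["pose"])[:3,3])
    for q in ("nozzle_top","knob_grip","blade_mark","loupe","setting_block","screw_cup"):
        for r in manip.cut_out(q,c)[:2]:
            P=cloud(c,d,r["mask"])
            if len(P): print(q,round(r["score"],2),np.round(r["position"]),len(P),"med",np.round(np.median(P,0)),"min",np.round(P.min(0)),"max",np.round(P.max(0)))
s=manip.read_state();print({k:np.round(s[k],3) for k in ("clock","eef_pos","eef_rot","wrist_force","finger_gap")})
E
```

```text
top ['intrinsics', 'pose'] [ 460.68154764  -31.6698711  1159.43060558]
nozzle_top 0.6 [188. 210.] 211 med [484. 149. 150.] min [469. 126. 120.] max [497. 168. 155.]
knob_grip 0.57 [261. 205.] 2032 med [496. -13.  36.] min [439. -73.   4.] max [557.  47. 122.]
blade_mark 0.81 [260. 209.] 2055 med [496. -13.  36.] min [437. -73.   6.] max [559.  47. 122.]
loupe 0.61 [313. 195.] 174 med [ 527. -140.   22.] min [ 511. -158.    2.] max [ 543. -124.   31.]
setting_block 0.72 [249. 256.] 190 med [380.  14.  36.] min [365. -10.  -4.] max [397.  37.  42.]
screw_cup 0.56 [269. 154.] 284 med [634. -33.   2.] min [611. -55.  -5.] max [654. -11.  22.]
side ['intrinsics', 'pose'] [126.62280168 620.13671259 766.68059257]
nozzle_top 0.52 [204. 244.] 316 med [480. 160. 150.] min [468.  26.   0.] max [559. 171. 156.]
knob_grip 0.69 [248. 228.] 2070 med [489.  -1.  38.] min [ 435. -117.    0.] max [577.  53. 122.]
blade_mark 0.8 [251. 227.] 2086 med [489.  -1.  38.] min [ 435. -138.   -0.] max [578.  53. 122.]
loupe 0.6 [268. 198.] 197 med [ 523. -132.   21.] min [ 508. -156.    1.] max [ 543. -121.   31.]
setting_block 0.79 [290. 260.] 393 med [378.  25.  36.] min [362. -44.   0.] max [410.  42.  42.]
screw_cup 0.68 [205. 207.] 283 med [635. -37.   9.] min [609. -68.  -0.] max [668.  -9.  21.]
{'clock': np.float64(0.7), 'eef_pos': array([ 208.472, -508.947,  404.631]), 'eef_rot': array([-3.142,  0.   ,  0.389]), 'wrist_force': array([-0.545, -0.358,  0.966]), 'finger_gap': np.float64(94.22)}
```

View pics/top0.png

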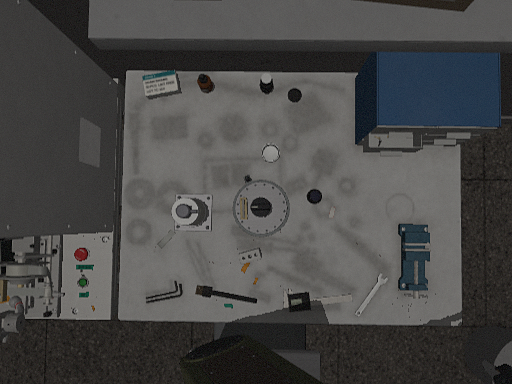

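View pics/side0.png

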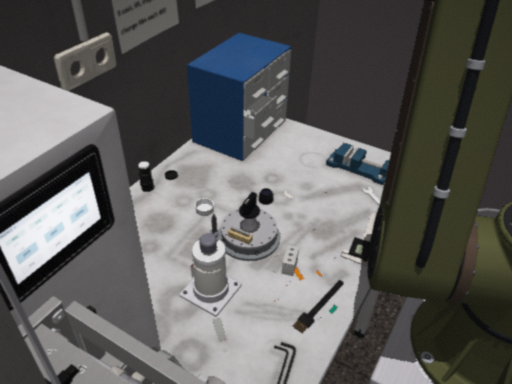

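The top view shows the bottle cap at about (188,210), the knob at (261,208) with the blade to its left at (243,208), and the pointer post at (248,180). The block, loupe and cup lie around the head. Next I'll refine the points.

Run:
```python
from h import *
for c in ("top","side"):
    d=np.load(c+"d.npy"); P=cloud(c,d,np.ones(d.shape,bool))
    def sel(x0,x1,y0,y1,z0,z1): 
        m=(P[:,0]>x0)&(P[:,0]<x1)&(P[:,1]>y0)&(P[:,1]<y1)&(P[:,2]>z0)&(P[:,2]<z1);return P[m]
    def rep(n,Q): print(c,n,len(Q),"mean",np.round(Q.mean(0),1) if len(Q) else "",np.round(Q.min(0)) if len(Q) else "",np.round(Q.max(0)) if len(Q) else "")
    rep("nozzle",sel(455,515,110,190,145,165))
    k=sel(455,540,-50,25,108,130);rep("knobtop",k)
    r=cv2.minAreaRect(k[:,:2].astype(np.float32));print(r)
    C=np.cov(k[:,:2].T);w,v=np.linalg.eigh(C);print("axis",np.degrees(np.arctan2(v[1,1],v[0,1])),np.sqrt(w))
    rep("plate",sel(420,570,-85,60,30,41))
    q=sel(420,570,-90,70,30,41);print(cv2.minEnclosingCircle(q[:,:2].astype(np.float32)))
    rep("blade",sel(450,540,12,50,50,66))
    rep("pointer",sel(545,600,-20,50,48,72))
for c,b in (("top",(165,165,330,275)),("side",(170,180,310,310))):
    im=cv2.imread(f"pics/{c}0.png")[b[1]:b[3],b[0]:b[2]]
    cv2.imwrite(f"pics/{c}z.png",cv2.resize(im,None,fx=4,fy=4,interpolation=2))
```

```text
top nozzle 168 mean [483.9 152.6 150.4] [469. 127. 145.] [499. 168. 155.]
top knobtop 118 mean [496.7 -11.6 117.9] [489. -32. 109.] [503.  10. 122.]
((496.0142517089844, -11.205862045288086), (13.304375648498535, 42.00716018676758), 1.0294324159622192)
axis 92.07814082379757 [ 3.98798716 12.40044665]
top plate 1604 mean [496.7 -16.2  35.3] [437. -73.  30.] [563.  49.  41.]
((502.5106506347656, -10.145256042480469), 67.32331085205078)
top blade 123 mean [493.5  28.7  54.3] [469.  22.  50.] [519.  36.  63.]
top pointer 19 mean [565.2  21.2  56.7] [561.  16.  49.] [571.  25.  65.]
side nozzle 208 mean [482.  156.9 151.3] [468. 129. 145.] [500. 171. 156.]
side knobtop 143 mean [494.4  -7.  117.1] [488. -32. 108.] [504.  12. 122.]
((495.6431579589844, -10.205917358398438), (14.158565521240234, 44.172630310058594), 4.473681449890137)
axis 92.47914954505993 [ 4.12649661 13.41357362]
side plate 1320 mean [490.2  -4.7  36.6] [435. -74.  30.] [569.  53.  41.]
((505.5067443847656, -7.202765941619873), 71.58944702148438)
side blade 164 mean [492.6  32.5  55.6] [468.  21.  50.] [520.  40.  64.]
side pointer 34 mean [564.2  24.4  55.3] [560.  19.  48.] [571.  28.  66.]
```

View pics/topz.png

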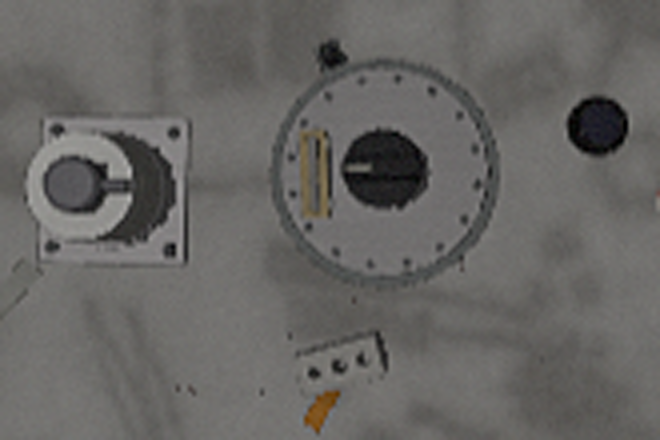

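The knob axis is at about (495.7,-10.8), with the bar at about 93°. The pointer direction of 26° and its 77 mm distance agree with the text. The cap top is at about (484,154,152). I'll move over the cap with the fingers shut and turn the tool to the knob's yaw on the way.

```bash
python3 -m creep '{"slide":[[1.72,4.14,0],[1.72,4.14,0],[1.72,4.14,0],[1.72,4.14,0],[1.72,4.14,0],[1.72,4.14,0],[1.72,4.14,0],[1.72,4.14,0]],"turn":[0.077,0.077,0.077,0.077,0.077,0.077,0.077,0.077],"claw":[0,0,0,0,0,0,0,0]}' 10
python3 -m creep '{"slide":[[1.72,4.14,0],[1.72,4.14,0],[1.72,4.14,0],[1.72,4.14,0],[1.72,4.14,0],[1.72,4.14,0],[1.72,4.14,0],[1.72,4.14,0]],"turn":[0.077,0.077,0.077,0.077,0.077,0.077,0.077,0.077],"claw":[0,0,0,0,0,0,0,0]}'
python3 -m creep '{"slide":[[0,0,0],[0,0,0]],"turn":[0,0],"claw":[0,0]}'
```

```text
clock: 1.7
eef_pos: [346.3, -176.3, 404.8]
eef_rot: [3.141, -0.0, 1.007]
wrist_force: [0.8, -0.4, -0.7]
finger_gap: 17.5
finger_force: 0.0
clock: 2.7
eef_pos: [484.0, 155.0, 404.8]
eef_rot: [3.141, -0.0, 1.623]
wrist_force: [0.3, -0.2, -0.5]
finger_gap: 0.5
finger_force: 0.0
clock: 2.95
eef_pos: [483.5, 153.2, 404.5]
eef_rot: [-3.141, 0.0, 1.62]
wrist_force: [-0.3, -0.9, 0.2]
finger_gap: 0.6
finger_force: 0.0
```

```bash
python3 -m creep '{"slide":[[0,0,-1.6],[0,0,-1.6],[0,0,-1.4],[0,0,0]],"turn":[0,0,0,0],"claw":[0,0,0,0]}'
python3 - <<'E'
from h import *
im,d=manip.camera("side"); im2,_=manip.camera("top")
cv2.imwrite("pics/p1.png",cv2.resize(np.hstack([im[130:310,140:290],im2[130:310,110:260]])[:,:,::-1],None,fx=2.6,fy=2.6,interpolation=2))
E
python3 -m creep '{"slide":[[0,0,-0.2],[0,0,-0.2],[0,0,-0.1],[0,0,0]],"turn":[0,0,0,0],"claw":[0,0,0,0]}'
```

```text
clock: 3.45
eef_pos: [483.6, 153.3, 357.3]
eef_rot: [-3.139, 0.0, 1.62]
wrist_force: [0.0, 0.3, 1.0]
finger_gap: 0.2
finger_force: 0.0
clock: 4.05
eef_pos: [483.7, 153.5, 353.6]
eef_rot: [-3.142, 0.0, 1.621]
wrist_force: [-0.4, -1.2, -0.1]
finger_gap: 0.5
finger_force: 0.0
```

View pics/p1.png

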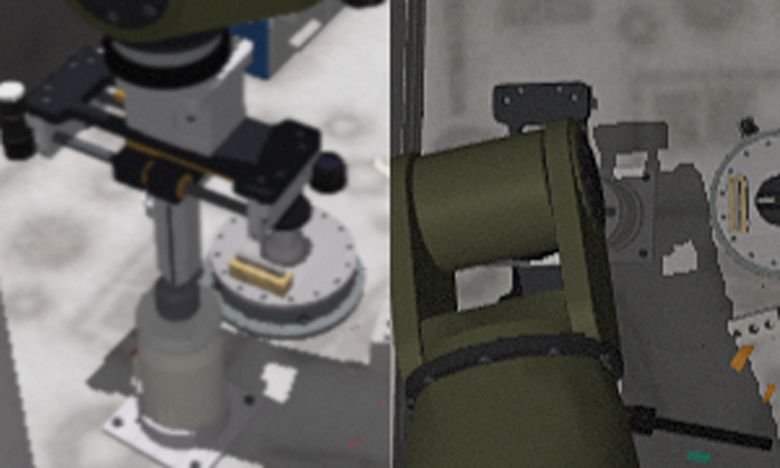

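The side view, left half at (178,290), shows the shut fingers centred just above the cap. Now I'll press.

```bash
python3 -m creep '{"slide":[[0,0,-0.2],[0,0,-0.2],[0,0,0]],"turn":[0,0,0],"claw":[0,0,0]}'
python3 -m creep '{"slide":[[0,0,-0.2],[0,0,-0.1],[0,0,0]],"turn":[0,0,0],"claw":[0,0,0]}'
```

```text
clock: 4.42
eef_pos: [483.7, 153.5, 349.7]
eef_rot: [3.141, -0.0, 1.621]
wrist_force: [-0.8, 0.2, 2.4]
finger_gap: 0.7
finger_force: 1.4
clock: 4.8
eef_pos: [483.7, 153.5, 346.7]
eef_rot: [3.141, -0.0, 1.621]
wrist_force: [-0.7, -0.4, 4.6]
finger_gap: 0.3
finger_force: 2.4
```

```bash
python3 -m creep '{"slide":[[0,0,-0.2],[0,0,-0.1],[0,0,0]],"turn":[0,0,0],"claw":[0,0,0]}'
```

```text
clock: 5.18
eef_pos: [483.7, 153.5, 345.2]
eef_rot: [3.14, -0.0, 1.621]
wrist_force: [-7.4, -1.8, 19.7]
finger_gap: 0.7
finger_force: 10.1
```

The cap hit its stop at 20 N, 6 mm after first contact. I'll lift off, then move over the knob and open the fingers.

```bash
python3 -m creep '{"slide":[[0,0,0.6],[0,0,1.5],[0,0,2.5],[0,0,0],[0.3,-4.1,0],[0.3,-4.1,0],[0.3,-4.1,0],[0.3,-4.1,0]],"turn":[0,0,0,0,0,0,0,0],"claw":[0,0,0,0,1,1,1,1]}'
python3 -m creep '{"slide":[[0,0,0],[0,0,0],[0,0,0],[0,0,0]],"turn":[0,0,0,0],"claw":[1,1,1,1]}'
python3 - <<'E'
from h import *
im,d=manip.camera("side")
cv2.imwrite("pics/p2.png",cv2.resize(im[130:310,140:330][:,:,::-1],None,fx=3.2,fy=3.2,interpolation=2))
E
```

```text
clock: 6.18
eef_pos: [495.5, -11.9, 388.8]
eef_rot: [-3.14, -0.0, 1.621]
wrist_force: [0.2, -0.2, -0.3]
finger_gap: 36.6
finger_force: 0.0
clock: 6.68
eef_pos: [495.7, -9.8, 389.6]
eef_rot: [-3.142, -0.0, 1.622]
wrist_force: [0.1, 0.8, -0.5]
finger_gap: 77.3
finger_force: 0.0
```

View pics/p2.png

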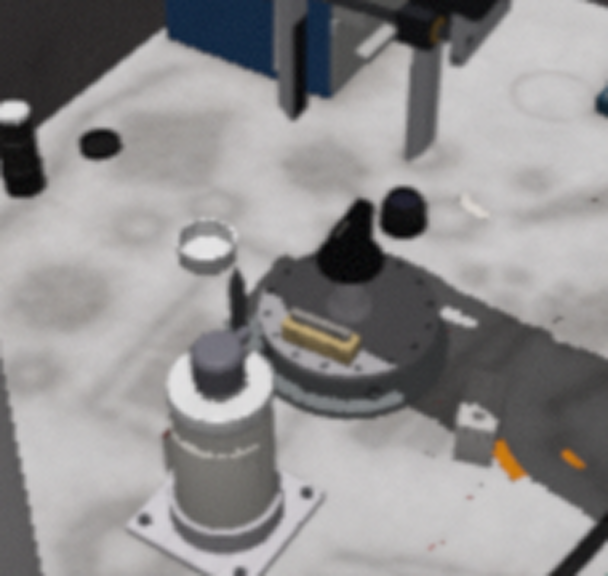

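The cap is up again at (217,350), and the open fingers straddle the knob at (355,235) from above. I'll lower them and grip.

```bash
python3 -m creep '{"slide":[[0,0,-2.5],[0,0,-2.5],[0,0,-2.5],[0,0,-1.6],[0,0,-1.0],[0,0,0]],"turn":[0,0,0,0,0,0],"claw":[1,1,1,1,1,1]}'
python3 -m creep '{"slide":[[0,0,0],[0,0,0],[0,0,0],[0,0,0],[0,0,0],[0,0,0],[0,0,0],[0,0,0]],"turn":[0,0,0,0,0,0,0,0],"claw":[0,0,0,0,0,0,0,0]}' 40
```

```text
clock: 7.48
eef_pos: [495.7, -10.5, 288.5]
eef_rot: [-3.141, -0.0, 1.621]
wrist_force: [-0.3, 0.9, 0.0]
finger_gap: 94.0
finger_force: 0.0
clock: 8.48
eef_pos: [495.8, -10.5, 288.7]
eef_rot: [3.141, -0.0, 1.621]
wrist_force: [20.8, 1.6, -7.3]
finger_gap: 17.1
finger_force: 10.7
```

```bash
python3 -m creep '{"slide":[[0,0,0],[0,0,0],[0,0,0]],"turn":[0,0,0],"claw":[0,0,0]}'
```

```text
clock: 8.85
eef_pos: [496.7, -10.5, 288.8]
eef_rot: [3.136, 0.0, 1.621]
wrist_force: [18.8, 1.3, -11.4]
finger_gap: 13.5
finger_force: 40.0
```

```bash
python3 -m creep '{"slide":[[0.1,0,0],[0,0,0]],"turn":[0,0],"claw":[0,0]}'
python3 -m creep '{"slide":[[0,0,0],[0,0,0],[0,0,0],[0,0,0]],"turn":[-0.1,-0.1,-0.1,-0.09],"claw":[0,0,0,0]}'
python3 -c "from h import *;s=manip.read_state();print(s['moment'],s['joints'])"
```

```text
clock: 9.1
eef_pos: [497.3, -10.5, 288.8]
eef_rot: [3.139, 0.0, 1.621]
wrist_force: [10.1, 0.5, -6.2]
finger_gap: 13.6
finger_force: 40.0
clock: 9.6
eef_pos: [497.4, -10.6, 288.8]
eef_rot: [3.138, -0.001, 1.228]
wrist_force: [12.2, -0.3, -7.7]
finger_gap: 13.8
finger_force: 40.0
[-0.00496727 -1.87517386  0.03925842] [-9.49034729e-02  3.17050953e-01  1.79056861e+00  2.86899710e-04
  1.03050493e+00  2.48178774e-01]
```

```bash
M='from h import *;s=manip.read_state();print("mz",round(s["moment"][2],3))'
python3 -m creep '{"slide":[[0.1,0,0],[0,0,0]],"turn":[-0.07,-0.07],"claw":[0,0]}'; python3 -c "$M"
python3 -m creep '{"slide":[[0,0,0],[0,0,0]],"turn":[-0.06,-0.06],"claw":[0,0]}'; python3 -c "$M"
python3 -m creep '{"slide":[[0,0,0],[0,0,0],[0,0,0]],"turn":[-0.07,-0.065,0],"claw":[0,0,0]}'; python3 -c "$M"
```

```text
clock: 9.85
eef_pos: [498.0, -10.6, 288.8]
eef_rot: [3.14, -0.0, 1.089]
wrist_force: [3.9, -0.9, -1.6]
finger_gap: 13.6
finger_force: 40.0
mz 0.1
clock: 10.1
eef_pos: [498.0, -10.6, 288.8]
eef_rot: [3.14, -0.001, 0.969]
wrist_force: [5.8, -1.5, -2.2]
finger_gap: 13.9
finger_force: 40.0
mz -0.115
clock: 10.48
eef_pos: [498.0, -10.7, 288.8]
eef_rot: [3.14, -0.001, 0.835]
wrist_force: [5.5, -0.7, -2.3]
finger_gap: 13.8
finger_force: 40.0
mz -0.003
```

Two clicks felt: the moment rises, reverses and returns to zero at 0.786 rad. Now the third.

```bash
M='from h import *;s=manip.read_state();print("mz",round(s["moment"][2],3))'
python3 -m creep '{"slide":[[0.04,0,0],[0,0,0]],"turn":[-0.07,-0.07],"claw":[0,0]}'; python3 -c "$M"
python3 -m creep '{"slide":[[0,0,0],[0,0,0]],"turn":[-0.06,-0.06],"claw":[0,0]}'; python3 -c "$M"
python3 -m creep '{"slide":[[0,0,0],[0,0,0],[0,0,0],[0,0,0]],"turn":[-0.07,-0.06,0,0],"claw":[0,0,0,0]}'; python3 -c "$M"
python3 - <<'E'
from h import *
im,d=manip.camera("side"); im2,_=manip.camera("top")
cv2.imwrite("pics/p3.png",cv2.resize(np.hstack([im[150:310,150:310],im2[130:290,180:340]])[:,:,::-1],None,fx=2.5,fy=2.5,interpolation=2))
E
```

```text
clock: 10.72
eef_pos: [498.3, -10.7, 288.8]
eef_rot: [3.141, -0.0, 0.694]
wrist_force: [1.8, -1.8, -0.9]
finger_gap: 13.8
finger_force: 40.0
mz 0.154
clock: 10.98
eef_pos: [498.3, -10.7, 288.8]
eef_rot: [3.141, -0.001, 0.574]
wrist_force: [2.7, -3.1, -0.4]
finger_gap: 14.0
finger_force: 40.0
mz -0.112
clock: 11.48
eef_pos: [498.3, -10.8, 288.8]
eef_rot: [3.141, -0.001, 0.447]
wrist_force: [4.0, -3.8, -0.1]
finger_gap: 13.9
finger_force: 40.0
mz 0.064
```

View pics/p3.png

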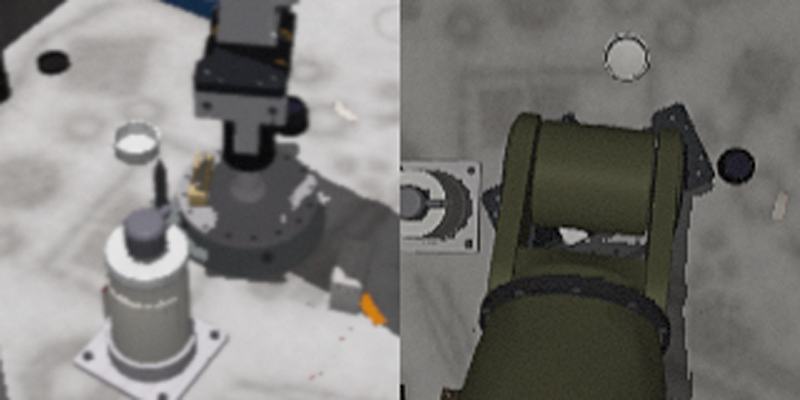

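The side view shows the blade at (203,180) swung round to the pointer post at (160,185), the cap up and the loose things in place. I'll check the blade angle from depth, then hand in.

Run:
```python
from h import *
im,d=manip.camera("side");P=cloud("side",d,np.ones(d.shape,bool))
r=np.hypot(P[:,0]-498,P[:,1]+11);b=P[(r>25)&(r<52)&(P[:,2]>48)&(P[:,2]<66)&(P[:,0]>498)]
m=b.mean(0);print(len(b),m.round(1),np.degrees(np.arctan2(m[1]+11,m[0]-498)), cv2.minAreaRect(b[:,:2].astype(np.float32)))
s=manip.read_state();print(s["eef_rot"],s["finger_force"],s["moment"][2],s["qd"],s["clock"])
```

```text
138 [531.1   9.3  54.7] 31.441694542678878 ((532.6378784179688, 7.289289474487305), (16.78270721435547, 53.556793212890625), 25.172327041625977)
[ 3.14061301e+00 -6.76887297e-04  4.47342294e-01] 39.999184012413025 -0.015028550342315794 [-0.00048273 -0.00032934  0.00096346 -0.00272738 -0.00072477 -0.00141096] 11.625
```

The blade's normal is at 25.2°, the pointer at about 26°, and the moment is about zero.

```bash
python3 -c "from cell import manip;print(manip.sign_off())"
```

```text
the job is handed in; nothing more can be done
None
```

The job is handed in, though the call did not report a verdict: I pressed the nozzle cap to its stop, it sprang back up, and the knob was turned three clicks clockwise and is still gripped at 40 N with the blade at the pointer post, the loose things looking undisturbed.

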